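# Close and pin the sprung locator arm of a tube tacking fixture

### The job

The tube in the tilted tacking fixture has to be located for its tack welds. Take the orange-handled lock pin from the rack, put its nose into the eye of the blue sprung arm and use it to swing the arm shut, so that the brass plunger pushes the tube up to the end stop; then feel for the bush under the arm (its slide is set a little differently for every job), press the pin home until its collar sits on the arm and leave it there, with the tube lying in its vees. Do not force the pin: where it catches, shift it until it drops in.

Things in the scene. Friction and masses are not known exactly. Their poses are not given: they have to be found in the camera images.
- lock_pin: lock pin, 84 mm long: 12 mm steel shank 40 mm long, its last 6 mm tapering to an 8 mm nose; then a 25 mm collar 4 mm thick, then an orange fluted grip 25 mm wide, 40 mm tall. Origin: end of the nose; z along the axis, nose to grip. Starts upright in one of the rack's holes, collar on the rack (grip 54 to 94 mm above the bench). The black-gripped pins are too short (26 mm shank).
- pin_grip (a point): point on the lock pin's axis in its orange grip, 65 mm from the nose, 25 mm above the collar's underside; held here, fingertips 19 mm lower stay clear of the arm when the pin is home
- pin_rack: fixed aluminium block 164 x 42 x 50 mm with three upright 14 mm holes at x = -60, 0 and +60 mm, which hold the lock pin and two black-gripped pins in any order. Origin: centre of its underside on the bench; x along the row, z up
- fixture_plate: fixed steel plate tilted 25 deg, low edge to the robot's right. x up the slope, y level (roughly towards the robot), z out of it; origin on the underside, top face z = 20 mm. Arm pivot at x = 50, y = 0. A dark slide flush in the plate along x = -60 carries the brass-rimmed 13.4 mm bush, straight through along z, at y between -5 and 5 mm; pin home: nose at z = -5.5. All parts are below z = 75
- swing_arm (a joint): angle of the blue arm about its pivot (axis square to the plate), rad: 0 = eye over the middle setting of the bush; grows as it opens (towards plate +y). A spring holds it open at about 0.5 and pushes it open again when let go; about 4 N at the eye hold it shut. It stops at -0.1, past every setting
- locator_eye (a point): centre of the upper rim of the eye at the arm's free end: round hole 14 mm wide through the 12 mm thick arm, axis along plate z, 110 mm from the pivot, ring 32 mm outside. The arm's underside clears the plate by 2.5 mm, so this point is 14.5 mm above the plate's top face
- tube_mid (a point): middle of the axis of the loose dark steel tube, 68 mm long, 32 mm thick, lying along plate y in two vee rests (plate x = -5, y = -85 to -37 mm). At the end stop it is at plate y = -59 mm; it starts 8 to 16 mm short of that. The arm's brass plunger (8 mm travel, 2 to 3.5 N), 55 mm from the pivot, pushes its end as the arm shuts
There are look-alikes about, which are no part of the job. Of the things like the lock_pin, leave any that is purple; of the rest the smaller one is meant.

How it is judged:
At the end, for the whole second after the job is handed in: Pin through eye and bush: nose within 3.5 mm of its home depth under the plate, at plate x -60 (4 mm) and y 0 (8 mm), within 0.15 rad of the plate normal, at rest; arm within 0.08 rad of shut; tube in its vees (within 5 mm) and within 2.5 mm of the end stop (z of lock_pin in the frame of fixture_plate below -0.002 m and x of lock_pin in the frame of fixture_plate between -0.064 and -0.056 m and y of lock_pin in the frame of fixture_plate between -0.008 and 0.008 m and angle between the z axis of lock_pin and the z axis of fixture_plate, either way round below 0.15 rad and value of joint swing_arm between -0.08 and 0.08 rad and y of tube_mid in the frame of fixture_plate between -0.0615 and -0.0565 m and x of tube_mid in the frame of fixture_plate between -0.01 and 0 m and z of tube_mid in the frame of fixture_plate between 0.042 and 0.052 m and linear speed of lock_pin below 0.02 m/s); the robot touches nothing.
It fails at once if the pin is forced: it presses on the fixture with more than 80 N (contact force between lock_pin and fixture above 80 N).
It also fails if it takes over 67 s, if anything falls off the work surface, if the arm or the gripper's body presses on something with over 40 N, if the wrist force passes 120 N, or if a joint passes its speed limit or range.

### The arm

A 6-joint arm with a two-finger parallel gripper is mounted at the origin on a cart in front of the work surface, level with it; the furniture and walls round the work are solid. World frame = base frame: x ahead of the robot, y to its left, z up, the work surface at z = 0. Lengths are in m, angles in rad, forces in N, time in s.
With the tool pointing down it reaches from about 0.3 to 0.85 m from the base axis. Payload 4.2 kg.
Tool frame: the origin (TCP) lies on the centre line of the jaws, within the pads' length; the fingertips stand 19 mm ahead of it and the grasp point (between the pads) is the TCP; z points along the fingers, y is the line along which they close (so a half turn about z gives the same grasp; the last joint's range is limited). The gripper opens to 91 mm and grips with 3 to 60 N. Pads are 32 mm wide; open, the fingers measure 118 mm over their backs; the gripper's body (76 mm by 178 mm) begins 60 mm behind the grasp point.
Start: joints at [1.178, 0.32, 1.565, -0, 1.257, -0.02], TCP at [0.209, 0.536, 0.233] pointing down, gripper open.
Joint ranges: [-3.11, 3.11], [-0.84, 2.01], [0.21, 2.61], [-1.34, 4.49], [0.05, 2.63], [-2.56, 2.56]. Speed limits (rad/s): [2.57, 2.57, 3.14, 3.14, 3.14, 3.14].

### API

Orientations are given as a 3x3 rotation matrix whose columns are the frame's x, y, z axes.
In Python, from workcell import ctrl gives the robot as it stands.
- The arm moves only by the tool apply_moves, never from a script. Its argument "deltas" is a list of rows, each a list of 5 numbers: the closure, from -1 (fully open) to 1 (shut), then the shift along the tool's x, y, z as a fraction of full scale, then the turn about the tool's z as a fraction of full scale. A call has 1 to 20 rows; each row shifts and turns the commanded pose from where the row before left it, along the tool's axes as they then stand; what a row does not reach is not made up. Full scale, the value 1, is 40 mm for a shift and 2 rad for a turn. A row lasts 1/12 s, in which the tool goes at most 41.7 mm and 7.16 degrees, less where a joint would pass 70% of its speed; a pose out of reach is approached as far as the arm can. A call with a number of a shift or a turn outside -1 to 1 is refused whole. A call with a gripper value outside its range is refused whole. The fingers move at their own pace and stop on an object; the grip force is fixed at half the most. Time passes only in rows, so rows that do not move let the fingers close. It gives the time, the measured TCP pose, the force, the opening and the grip force at its end, in the units of the state.
- ctrl.observe(): the state, without advancing time (a new reading comes with each control period).
- ctrl.camera(name): name is "scene" or "side" or "wrist"; returns a dict with "frame" (480x640x3 uint8, red, green, blue), "mtx" (3x3 intrinsics, pixels), "extrinsics" (4x4, takes a point from camera to world coordinates). Camera axes: x right, y down, z forward; pixel columns grow to the right and rows downward; lengths in m; the calibration is good to about 2 mm. The wrist camera is an equidistant fisheye: a pixel r from the principal point sees the ray r / f radians off the axis. A picture is of the moment at which its call begins. There is no depth.
- ctrl.sign_off(): hands the job in; it is judged then, once.
The state is a dict: "t": time; "joints": joint angles; "joint_vel": joint speeds; "joint_torque": joint torques, N m; "eef_pos": TCP position; "ee_rot": TCP orientation; "wrist_force": force on the tool from outside, world axes, zero at the start; "wrist_torque": the same for the moment, N m; "gripper_width": finger opening in m; "grip_force": force on a finger pad.
Only numpy, scipy, OpenCV 4.12 (cv2) and the standard library are available. Lean on these libraries where they do the work, as an engineer would, in place of code of your own. Each camera call takes 0.05 s, during which the arm holds its last target. There are 200 camera calls.

## Working session

There is one attempt and no reset: what is moved stays moved. The work goes in short steps, Python scripts to look and compute and a tool call to move; the robot and the scene stay as the last step left them, time stands still between calls to the robot, and variables do not carry over. Pictures are saved under pics/ and viewed, at most 10 in all, crops included, and the job is handed in when it is done.

Besides the shell and the picture viewer there is one more tool, called after "Request:" by a JSON object that holds its "fn" and its "kwargs". apply_moves: Moves the arm, as the interface text tells. Its arguments: {"type":"object","properties":{"deltas":{"type":"array","items":{"type":"array","items":{"type":"number"}}}},"required":["deltas"]}

```bash
mkdir -p pics
cat > h.py <<'E'
import numpy as np, cv2
from workcell import ctrl
def cam(n):
    c=ctrl.camera(n); return c["frame"],np.array(c["mtx"]),np.array(c["extrinsics"])
def ray(K,T,u,v,fish=False):
    x=(u-K[0,2])/K[0,0]; y=(v-K[1,2])/K[1,1]
    if fish:
        r=np.hypot(x,y); s=np.sin(r)/max(r,1e-9); d=np.array([x*s,y*s,np.cos(r)])
    else: d=np.array([x,y,1.])
    d=T[:3,:3]@d; return T[:3,3],d/np.linalg.norm(d)
def onz(K,T,u,v,z,fish=False):
    o,d=ray(K,T,u,v,fish); return o+d*(z-o[2])/d[2]
def tri(rs):
    A=np.zeros((3,3));b=np.zeros(3)
    for o,d in rs:
        P=np.eye(3)-np.outer(d,d);A+=P;b+=P@o
    p=np.linalg.solve(A,b); return p,[np.linalg.norm((np.eye(3)-np.outer(d,d))@(p-o)) for o,d in rs]
def proj(K,T,p,fish=False):
    q=T[:3,:3].T@(np.array(p)-T[:3,3])
    if fish:
        rr=np.hypot(q[0],q[1]);th=np.arctan2(rr,q[2]);q=np.array([q[0]/rr*th,q[1]/rr*th,1])
    return K[0,0]*q[0]/q[2]+K[0,2],K[1,1]*q[1]/q[2]+K[1,2]
E
python3 - <<'E'
from h import *
np.set_printoptions(precision=3,suppress=True)
for n in("scene","side","wrist"):
    f,K,T=cam(n); cv2.imwrite(f"pics/{n}0.png",f[:,:,::-1]); np.savez(f"pics/{n}0.npz",f=f,K=K,T=T); print(n,K.tolist(),T)
s=ctrl.observe();print(s)
E
```

```text
scene [[480.3126402607125, 0.0, 320.563022067142], [0.0, 480.3126402607125, 239.7431151938767], [0.0, 0.0, 1.0]] [[ 0.548 -0.584  0.599 -0.036]
 [-0.836 -0.394  0.381 -0.491]
 [ 0.013 -0.71  -0.704  0.782]
 [ 0.     0.     0.     1.   ]]
side [[477.42179215027886, 0.0, 316.46438702422154], [0.0, 477.42179215027886, 230.43117692108683], [0.0, 0.0, 1.0]] [[ 0.85  -0.2    0.487  0.135]
 [-0.526 -0.302  0.795 -0.84 ]
 [-0.012 -0.932 -0.362  0.401]
 [ 0.     0.     0.     1.   ]]
wrist [[371.64829954431775, 0.0, 322.23904566995367], [0.0, 371.64829954431775, 238.86952492322231], [0.0, 0.0, 1.0]] [[ 0.365  0.904  0.222  0.146]
 [ 0.931 -0.354 -0.087  0.56 ]
 [-0.     0.238 -0.971  0.383]
 [ 0.     0.     0.     1.   ]]
{'t': 0.15, 'joints': array([ 1.178,  0.32 ,  1.565,  0.   ,  1.257, -0.02 ]), 'joint_vel': array([ 0.001, -0.002, -0.004, -0.   ,  0.   ,  0.001]), 'joint_torque': array([  0.   , -41.277, -23.216,   0.073,   0.043,  -0.   ]), 'eef_pos': array([0.209, 0.535, 0.232]), 'ee_rot': array([[-0.931,  0.364, -0.001],
       [ 0.364,  0.931, -0.001],
       [ 0.   , -0.001, -1.   ]]), 'wrist_force': array([-0.421,  0.903, -0.033]), 'wrist_torque': array([-0.046, -0.003, -0.034]), 'grip_force': 0.0, 'gripper_width': 0.09130721671726962}
```

View pics/scene0.png

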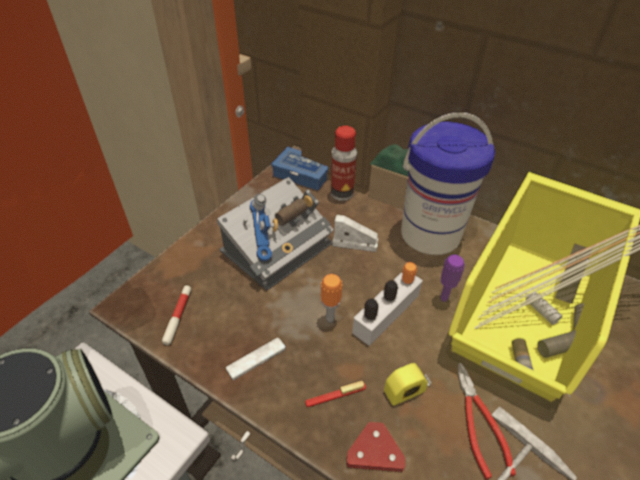

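View pics/side0.png

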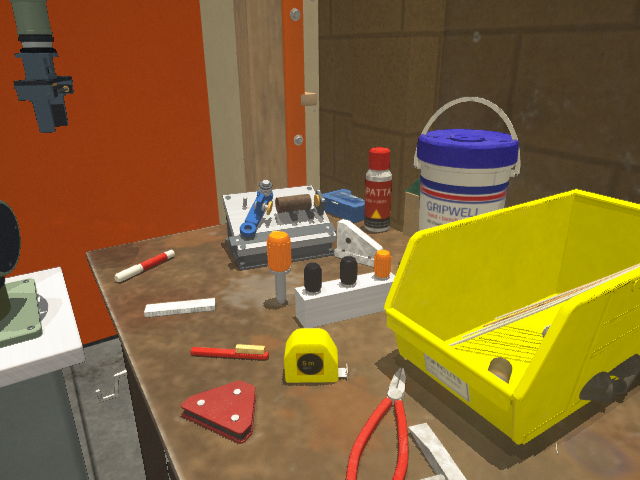

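I choose the orange grip in the rack (scene 409,272; side 383,262). The alternatives are the large free-standing orange tool (scene 331,292), the purple one (453,272) and the black-gripped pins (371,309 and 391,290). Next I'll check it in a close crop.

Run:
```python
import numpy as np,cv2
a=np.load("pics/scene0.npz")["f"][170:350,205:445,::-1]
b=np.load("pics/side0.npz")["f"][165:335,215:415,::-1]
cv2.imwrite("pics/c1.png",cv2.resize(a,(800,600),interpolation=cv2.INTER_CUBIC))
cv2.imwrite("pics/c2.png",cv2.resize(b,(700,595),interpolation=cv2.INTER_CUBIC))
```

```text
(no output)
```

View pics/c1.png

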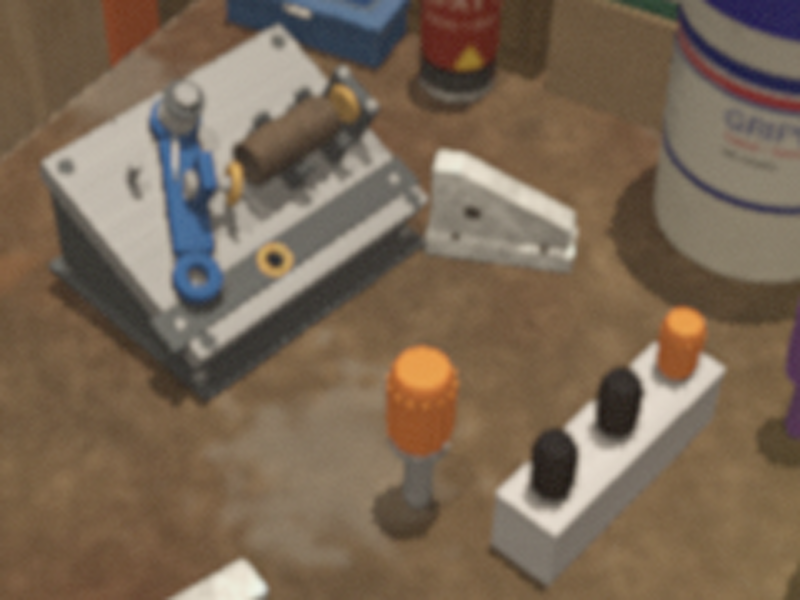

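View pics/c2.png

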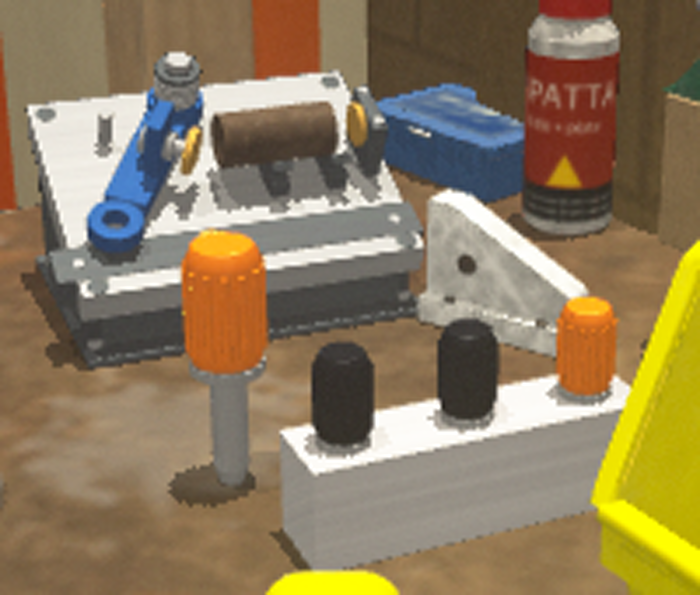

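c1 shows the small orange grip in the last rack hole at crop (682,343), which is scene (409.6,273). The eye is at crop (198,278), the bush at (275,260). The larger orange tool at (422,400) stands free on the bench, so it is the look-alike. c2 agrees, with the pin at (586,345) and the eye at (116,222). Next is measuring.

```bash
cat > m.py <<'E'
from h import *
np.set_printoptions(precision=4,suppress=True)
D={n:np.load(f"pics/{n}0.npz") for n in("scene","side","wrist")}
def R(n,u,v): return ray(D[n]["K"],D[n]["T"],u,v,n=="wrist")
E
python3 - <<'E'
from m import *
def blob(n,lo,hi,box):
    f=D[n]["f"];h=cv2.cvtColor(f,cv2.COLOR_RGB2HSV);m=cv2.inRange(h,lo,hi)
    x0,y0,x1,y1=box;k=np.zeros_like(m);k[y0:y1,x0:x1]=m[y0:y1,x0:x1]
    ys,xs=np.nonzero(k);return xs.mean(),ys.mean(),xs.min(),xs.max(),ys.min(),ys.max(),len(xs)
o=((5,120,120),(18,255,255))
a=blob("scene",*o,(395,255,425,290));b=blob("side",*o,(370,245,395,285));print(a,b)
print("grip c",tri([R("scene",*a[:2]),R("side",*b[:2])]))
def t(s,d): 
    p,e=tri([R("scene",205+s[0]/3.333,170+s[1]/3.333),R("side",215+d[0]/3.5,165+d[1]/3.5)]);print(p,np.round(e,4));return p
print("eye");t((198,276),(116,221))
print("pivot top");t((184,92),(178,60))
print("corners TL,TR");t((45,165),(28,105));t((280,28),(340,72))
print("black tops");t((555,440),(342,350));t((621,378),(468,328));print("orange top");t((684,318),(586,304))
print("rack top near corner");t((497,490),(282,432))
print("plunger?, endstop disc");t((346,103),(357,125))
K,T=D["scene"]["K"],D["scene"]["T"]
print("blue/grip at 0.065..",onz(K,T,*a[:2],.074))
for p in([.3,.3,.1],[.35,.45,.1]): print(proj(D["wrist"]["K"],D["wrist"]["T"],p,True))
E
```

```text
(np.float64(408.9924812030075), np.float64(271.82706766917295), np.int64(402), np.int64(417), np.int64(262), np.int64(283), 266) (np.float64(383.796), np.float64(262.308), np.int64(372), np.int64(394), np.int64(245), np.int64(277), 500)
grip c (array([ 0.5911, -0.3007,  0.0723]), [np.float64(0.0009287139770603343), np.float64(0.0009287139770601649)])
eye
[ 0.4745 -0.0307  0.0698] [0.0007 0.0007]
pivot top
[0.5472 0.0315 0.1368] [0.0004 0.0004]
corners TL,TR
[0.4697 0.0818 0.1089] [0.0014 0.0014]
[0.6656 0.0437 0.1072] [0.0011 0.0011]
black tops
[ 0.4695 -0.2812  0.0916] [0.0006 0.0006]
[ 0.5293 -0.2906  0.0907] [0.0004 0.0004]
orange top
[ 0.5886 -0.3005  0.092 ] [0.0002 0.0002]
rack top near corner
[ 0.4524 -0.2575  0.0467] [0.0001 0.0001]
plunger?, endstop disc
[ 0.6317 -0.0332  0.0989] [0.0001 0.0001]
blue/grip at 0.065.. [ 0.5884 -0.301   0.074 ]
(np.float64(143.20851785382837), np.float64(396.7203967728268))
(np.float64(292.70420140368884), np.float64(402.9048674284146))
```

View pics/wrist0.png

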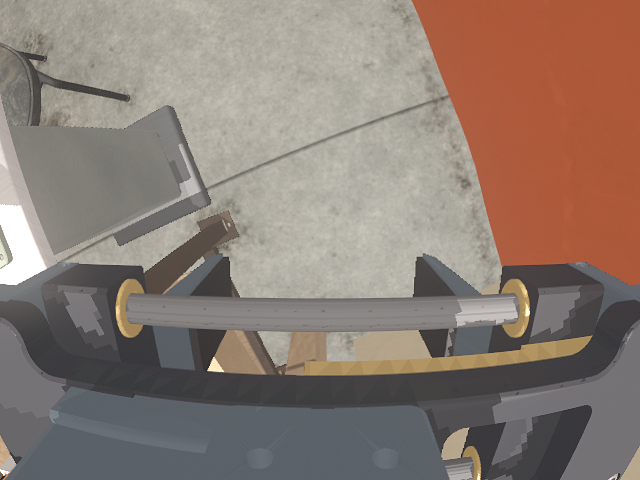

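The wrist view shows only the floor and the gripper, so nothing is usable yet. The pin is at about (0.589,-0.300), grip centre z about 0.073, which agrees with the given 54–94 mm. The tool can't tilt, so I'll lean the pin 25° about the jaw axis against its rack hole. First I'll check obstacles near the rack.

Run:
```python
from m import *
def t(s,d): print(tri([R("scene",*s),R("side",*d)]))
K,T=D["scene"]["K"],D["scene"]["T"]
print("purple base/top",onz(K,T,446,298,0),onz(K,T,453,260,.1))
print("bin rim left corner");t((528,177),(575,192));print("bin near-left low corner",onz(K,T,457,345,0)); print("rim near", onz(K,T,460,318,.08)); t((456,330),(388,303))
print("bucket base",onz(K,T,405,232,0),onz(K,T,435,250,0))
print("big orange",onz(K,T,331,320,0)); t((331,278),(279,236))
```

```text
purple base/top [ 0.631  -0.3766 -0.    ] [ 0.6412 -0.3658  0.1   ]
bin rim left corner
(array([ 0.8901, -0.4196,  0.1689]), [np.float64(0.0020377360907872957), np.float64(0.0020377360907874254)])
bin near-left low corner [ 0.5363 -0.4386  0.    ]
rim near [ 0.5341 -0.4271  0.08  ]
(array([ 0.4929, -0.4316,  0.0935]), [np.float64(0.002031377955022222), np.float64(0.002031377955022327)])
bucket base [ 0.7621 -0.2185  0.    ] [ 0.7468 -0.3014  0.    ]
big orange [ 0.4518 -0.2083  0.    ]
(array([ 0.4573, -0.2001,  0.1153]), [np.float64(0.0011219442430615329), np.float64(0.001121944243061481)])
```

Request:
{"fn": "apply_moves", "kwargs": {"deltas": [[0,-0.4,-0.4,0,0],[0,-0.685,-0.667,0,0],[0,-0.685,-0.667,0,0],[0,-0.685,-0.667,0,0],[0,-0.685,-0.667,0,0],[0,-0.685,-0.667,0,0],[0,-0.685,-0.667,0,0],[0,-0.685,-0.667,0,0],[0,-0.685,-0.667,0,0],[0,-0.685,-0.667,0,0],[0,-0.685,-0.667,0,0],[0,-0.685,-0.667,0,0],[0,-0.685,-0.667,0,0],[0,-0.685,-0.667,0,0],[0,-0.685,-0.667,0,0],[0,-0.685,-0.667,0,0],[0,-0.685,-0.667,0,0],[0,-0.685,-0.667,0,0],[0,-0.685,-0.667,0,0],[0,-0.685,-0.667,0,0]]}}

```text
t: 1.82
eef_pos: [0.5189, -0.1489, 0.2327]
ee_rot: [[-0.931, 0.365, -0.0], [0.365, 0.931, 0.0], [0.0, 0.0, -1.0]]
wrist_force: [0.6, 0.4, 0.2]
gripper_width: 0.0457
grip_force: 0.0
```

Request:
{"fn": "apply_moves", "kwargs": {"deltas": [[0,-0.602,-0.578,0,0],[0,-0.602,-0.578,0,0],[0,-0.602,-0.578,0,0],[0,-0.602,-0.578,0,0],[0,-0.602,-0.578,0,0],[0,0,0,0.4,-0.054],[0,0,0,0.4,-0.054],[0,0,0,0,0]]}}

```text
t: 2.48
eef_pos: [0.587, -0.2982, 0.1967]
ee_rot: [[-0.988, 0.155, -0.007], [0.155, 0.988, 0.004], [0.007, 0.003, -1.0]]
wrist_force: [0.0, 0.7, -0.5]
gripper_width: 0.0454
grip_force: 0.0
```

```bash
cat > w.py <<'E'
import sys
from h import *
np.set_printoptions(precision=4,suppress=True)
tag=sys.argv[1]
f,K,T=cam("wrist"); np.savez(f"pics/{tag}.npz",f=f,K=K,T=T); cv2.imwrite(f"pics/{tag}.png",f[:,:,::-1])
s=ctrl.observe();print(s["t"],s["eef_pos"],s["joints"],s["wrist_force"])
E
python3 w.py w1
python3 - <<'E'
from h import *
d=np.load("pics/w1.npz");f,K,T=d["f"],d["K"],d["T"]
m=cv2.inRange(cv2.cvtColor(f,cv2.COLOR_RGB2HSV),(5,150,120),(15,255,255))
n,l,st,c=cv2.connectedComponentsWithStats(m)
for i in range(1,n):
    if st[i,4]>80: print(st[i],c[i],onz(K,T,*c[i],.085,True))
print(proj(K,T,(.589,-.3005,.094),True),proj(K,T,(.589,-.3005,.054),True))
E
```

```text
2.5333 [ 0.5876 -0.2981  0.1986] [-0.487   0.4756  1.405   0.0002  1.2661 -1.8984] [0.2495 0.3839 0.5355]
[ 391    7   66   65 2557] [423.29174814  40.26945639] [ 0.44829734 -0.20121304  0.085     ]
[ 300  218   36   41 1079] [317.37720111 238.7849861 ] [ 0.58226702 -0.30010193  0.085     ]
(np.float64(318.22942991870804), np.float64(250.95382766951855)) (np.float64(318.5389473073993), np.float64(237.99575155460212))
```

View pics/w1.png

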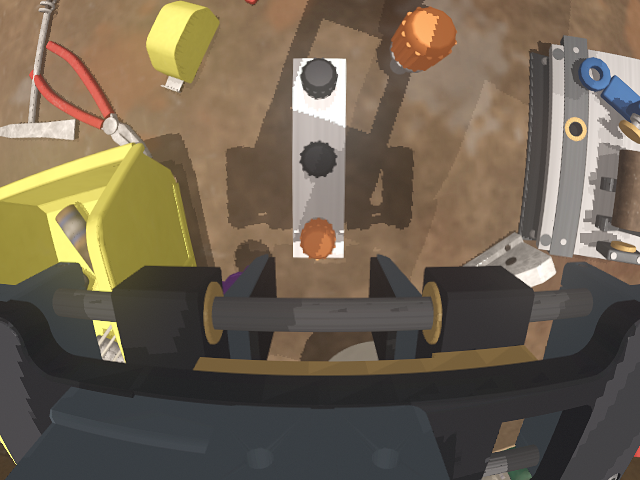

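w1 shows the orange grip at about (318,240) in the last hole, the eye at about (595,72) and the bush at (576,128). The arm was still settling, so I'll measure again.

```bash
python3 w.py w2
python3 - <<'E'
from h import *
np.set_printoptions(precision=4,suppress=True)
d=np.load("pics/w2.npz");f,K,T=d["f"],d["K"],d["T"]
print(T)
m=cv2.inRange(cv2.cvtColor(f,cv2.COLOR_RGB2HSV),(3,130,60),(17,255,255))[215:270,290:345]
n,l,st,c=cv2.connectedComponentsWithStats(m);i=1+np.argmax(st[1:,4]);print(st[i],c[i]+[290,215])
g=cv2.cvtColor(f,cv2.COLOR_RGB2GRAY)
print("column 318",g[205:275:2,318].tolist(), f[250:270:2,318].tolist())
for z in(.094,.054): print(z,proj(K,T,(.589,-.3005,z),True))
# black tops by darkness
for r in(76,158,242): print(onz(K,T,318,r,.094,True))
for p in[(595,72)]: print("eye",onz(K,T,*p,.0698,True))
for p in[(333.9,0)]: pass
E
```

```text
2.5833 [ 0.5883 -0.2982  0.2003] [-0.4866  0.4742  1.4033  0.0001  1.2662 -1.8979] [-0.3902  0.0037 -0.3744]
[[ 0.1595  0.9597  0.2314  0.5212]
 [ 0.9872 -0.1558 -0.0341 -0.2874]
 [ 0.0033  0.2339 -0.9723  0.3495]
 [ 0.      0.      0.      1.    ]]
[  10    2   36   42 1101] [317.1944 237.1599]
column 318 [144, 144, 144, 143, 143, 135, 101, 103, 103, 120, 106, 108, 115, 121, 121, 120, 120, 120, 120, 118, 118, 116, 141, 136, 139, 142, 103, 132, 127, 114, 113, 112, 116, 117, 116] [[196, 121, 73], [195, 119, 71], [206, 127, 75], [169, 99, 59], [147, 111, 83], [155, 127, 99], [142, 116, 89], [133, 107, 83], [133, 107, 83], [136, 110, 85]]
0.094 (np.float64(318.0886760761879), np.float64(249.13101068277297))
0.054 (np.float64(318.4560223816302), np.float64(236.36083594024038))
[ 0.4692 -0.2811  0.094 ]
[ 0.5256 -0.2902  0.094 ]
[ 0.5838 -0.2997  0.094 ]
eye [ 0.4727 -0.0257  0.0698]
```

Request:
{"fn": "apply_moves", "kwargs": {"deltas": [[0,0,-0.06,0.6,0],[0,0,0,0.7,0],[0,0,0,0.7,0],[0,0,0,0.7,0],[0,0,0,0.36,0],[0,0,0,0,0],[1,0,0,0,0],[1,0,0,0,0],[1,0,0,0,0],[1,0,0,0,0]]}}

```text
t: 3.42
eef_pos: [0.5895, -0.3013, 0.0807]
ee_rot: [[-0.988, 0.156, 0.004], [0.156, 0.988, -0.002], [-0.004, -0.001, -1.0]]
wrist_force: [0.3, -0.3, 4.0]
gripper_width: 0.0246
grip_force: 30.0
```

Request:
{"fn": "apply_moves", "kwargs": {"deltas": [[1,0,0,-0.3,0],[1,0,0,-0.3,0],[1,0,0,-0.26,0],[1,0,0,0,0],[1,0,0,0,0]]}}

```text
t: 3.83
eef_pos: [0.5886, -0.3008, 0.1143]
ee_rot: [[-0.988, 0.156, 0.001], [0.156, 0.988, -0.001], [-0.002, -0.0, -1.0]]
wrist_force: [0.7, 0.5, -1.0]
gripper_width: 0.0241
grip_force: 30.0
```

Request:
{"fn": "apply_moves", "kwargs": {"deltas": [[1,-0.1,0,0,0],[1,-0.1,0,0.01,0],[1,-0.1,0,0.02,0],[1,0,0,0,0]]}}

```text
t: 4.17
eef_pos: [0.5987, -0.3027, 0.1107]
ee_rot: [[-0.988, 0.156, -0.005], [0.156, 0.988, 0.001], [0.005, 0.0, -1.0]]
wrist_force: [-3.7, -1.4, 2.3]
gripper_width: 0.0241
grip_force: 30.0
```

```bash
python3 w.py w3
```

```text
4.2167 [ 0.5987 -0.3027  0.1107] [-0.4845  0.559   1.4911 -0.0017  1.0962 -1.8982] [-4.6786 -2.1023  0.3246]
```

View pics/w3.png

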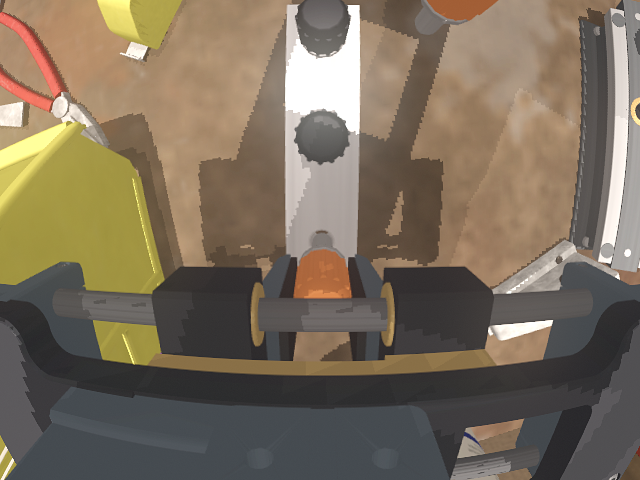

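w3 shows the pin held with its shank visible at (320,240), leaning in the hole at only about 5 N, so it pivots in the grip. I'll continue the lean.

Request:
{"fn": "apply_moves", "kwargs": {"deltas": [[1,-0.1,0,0.02,0],[1,-0.1,0,0.03,0],[1,-0.1,0,0.03,0],[1,-0.1,0,0.04,0],[1,-0.05,0,0.02,0],[1,0,0,0,0],[1,0,0,0,0]]}}

```text
t: 4.8
eef_pos: [0.6182, -0.3057, 0.1061]
ee_rot: [[-0.988, 0.156, 0.0], [0.156, 0.988, -0.0], [-0.0, -0.0, -1.0]]
wrist_force: [-4.1, -2.5, 3.2]
gripper_width: 0.0241
grip_force: 30.0
```

Run:
```python
from h import *
np.set_printoptions(precision=4,suppress=True)
for n in("side","scene"):
    f,K,T=cam(n); np.savez(f"pics/{n}1.npz",f=f,K=K,T=T)
    if n=="side":
        s=ctrl.observe(); p=s["eef_pos"]; r=s["ee_rot"]; print(p,s["wrist_force"])
        u,v=map(int,proj(K,T,p)); c=f[v-60:v+90,u-100:u+100,::-1]; print(u,v)
        cv2.imwrite("pics/s1.png",cv2.resize(c,None,fx=4,fy=4,interpolation=cv2.INTER_CUBIC))
        for th in(15,20,25,30):
            a=-r[:,2]*np.cos(np.radians(th))-r[:,0]*np.sin(np.radians(th))
            print(th,[tuple(np.round((np.array(proj(K,T,p+a*q))-[u-100,v-60])*4)) for q in(-.0707,-.029,.0133)])
```

```text
[ 0.6181 -0.3057  0.1061] [-3.0238 -2.3027  3.1669]
399 240
15 [(np.float64(355.0), np.float64(404.0)), (np.float64(382.0), np.float64(310.0)), (np.float64(410.0), np.float64(212.0))]
20 [(np.float64(342.0), np.float64(402.0)), (np.float64(377.0), np.float64(309.0)), (np.float64(413.0), np.float64(212.0))]
25 [(np.float64(330.0), np.float64(400.0)), (np.float64(372.0), np.float64(308.0)), (np.float64(415.0), np.float64(213.0))]
30 [(np.float64(319.0), np.float64(396.0)), (np.float64(367.0), np.float64(306.0)), (np.float64(417.0), np.float64(214.0))]
```

View pics/s1.png

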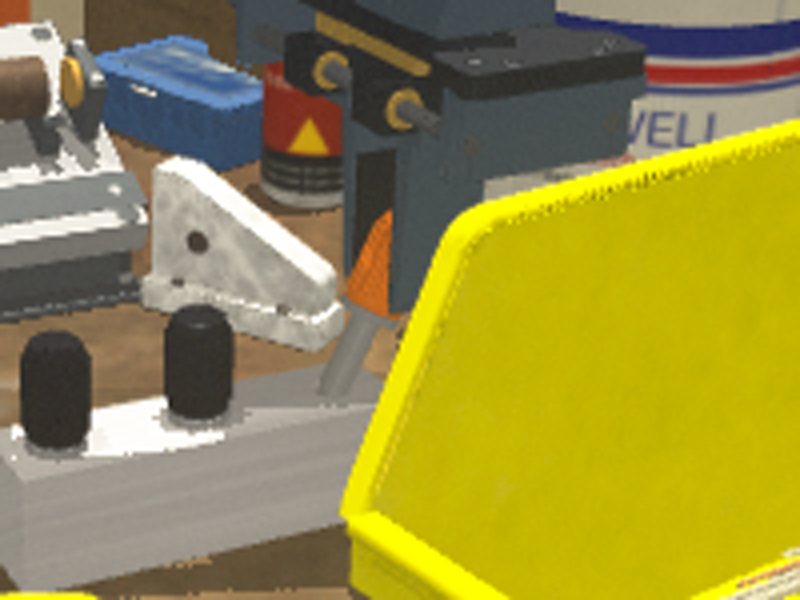

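s1 shows the shank leaning about 27° (crop 369,325 to 335,388), agreeing with the kinematics (27.5°). The target is 25°. I'll lift out and carry the pin to a look-down position below the fixture.

Request:
{"fn": "apply_moves", "kwargs": {"deltas": [[1,-0.16,0,-0.3,0],[1,-0.16,0,-0.3,0],[1,0,0,-0.8,0],[1,0,0,-0.8,0],[1,0,0,-0.8,0],[1,0.66,0.62,0,0],[1,0.66,0.62,0,0],[1,0.66,0.62,0,0],[1,0.66,0.62,0,0],[1,0.66,0.62,0,0],[1,0.66,0.62,0,0]]}}

```text
t: 5.82
eef_pos: [0.4973, -0.1337, 0.2257]
ee_rot: [[-0.988, 0.157, 0.003], [0.157, 0.988, 0.002], [-0.003, 0.002, -1.0]]
wrist_force: [-0.5, 0.4, -1.2]
gripper_width: 0.0243
grip_force: 30.0
```

Request:
{"fn": "apply_moves", "kwargs": {"deltas": [[1,0,0,0,0.0574],[1,0,0,0,0.0574],[1,0,0,0,0.0574],[1,0,0,0,0.0574],[1,0,0,0,0.0574],[1,0,0,0,0.0574],[1,0,0,0,0.0574],[1,0,0,0,0.0574],[1,0,0,0,0.0574],[1,0,0,0,0.0574],[1,0,0,0,0.0574],[1,0,0,0,0.0574],[1,0,0,0,0.0574],[1,0,0,0,0.0574],[1,0,0,0,0],[1,0,0,0,0]]}}

```text
t: 7.15
eef_pos: [0.4981, -0.1352, 0.2259]
ee_rot: [[0.189, 0.982, 0.002], [0.982, -0.189, 0.001], [0.001, 0.001, -1.0]]
wrist_force: [0.1, -0.9, -0.7]
gripper_width: 0.0239
grip_force: 30.0
```

```bash
python3 w.py w4
```

```text
7.2 [ 0.4979 -0.1353  0.226 ] [-0.2884  0.2313  1.7081  0.0013  1.2013 -0.0984] [ 0.1302  0.0347 -1.1997]
```

View pics/w4.png

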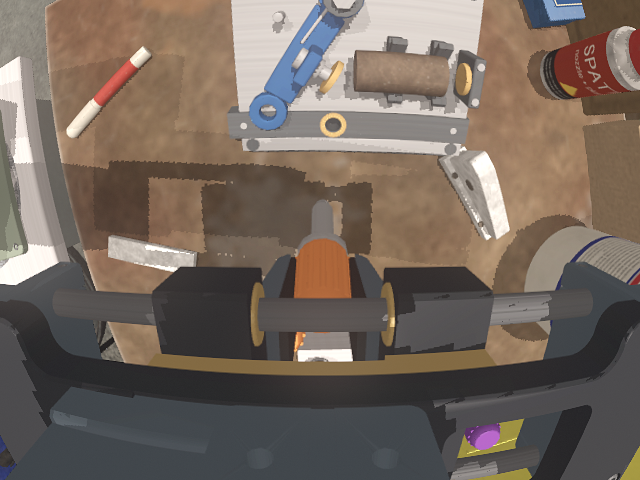

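w4 shows the eye at (268,111), the bush at (333,125) with the tube to its upper right, and the pin nose at (321,201), leaning towards the camera. I'll refine these and fit the plate frame.

```bash
cat > fit.py <<'E'
from h import *
from scipy.optimize import least_squares
np.set_printoptions(precision=4,suppress=True)
def L(t): d=np.load(f"pics/{t}.npz"); return d["f"],d["K"],d["T"]
def hole(t,box,lo,hi):
    f,K,T=L(t);x0,y0,x1,y1=box
    c=cv2.resize(f[y0:y1,x0:x1],None,fx=8,fy=8,interpolation=cv2.INTER_CUBIC)
    m=cv2.inRange(cv2.cvtColor(c,cv2.COLOR_RGB2HSV),lo,hi)
    cs,h=cv2.findContours(m,cv2.RETR_CCOMP,cv2.CHAIN_APPROX_NONE)
    b=[c for c,q in zip(cs,h[0]) if q[3]>=0 and len(c)>20]
    if not b: return None
    e=cv2.fitEllipse(max(b,key=cv2.contourArea)); return (np.array(e[0])+.5)/8-.5+[x0,y0],np.array(e[1])/8
bl=((100,110,50),(125,255,255)); ye=((15,110,90),(32,255,255))
B={t:hole(t,*a) for t,a in dict(w4=((315,108,350,142),*ye),scene0=((278,238,298,258),*ye)).items()}
Ey={t:hole(t,*a) for t,a in dict(w4=((245,88,292,133),*bl),scene0=((252,240,276,264),*bl),side0=((236,216,260,240),*bl)).items()}
def rr(t,u): f,K,T=L(t); return ray(K,T,*u,t[0]=="w")
def frame(q):
    c,s=np.cos(np.radians(25)),np.sin(np.radians(25)); h=np.array([np.cos(q),np.sin(q),0])
    return np.c_[h*c+[0,0,s],[-h[1],h[0],0],-h*s+[0,0,c]]
pv=lambda a:np.array([.05-.11*np.cos(a),.11*np.sin(a),.0345])
if __name__=="__main__":
    print("bush",B);print("eye",Ey)
    RB=[rr(t,v[0]) for t,v in B.items() if v];RE=[rr(t,v[0]) for t,v in Ey.items() if v]
    TL=np.array([.4697,.0818]);TR=np.array([.6656,.0437])
    d=TL-TR; yaw0=np.arctan2(d[1],d[0])-np.pi/2
    dist=lambda r,p:(np.eye(3)-np.outer(r[1],r[1]))@(p-r[0])
    def F(v):
        A=frame(v[3]);o=v[:3]
        r=[dist(x,o+A@[-.06,v[4],.02]) for x in RB]+[dist(x,o+A@pv(v[5])) for x in RE]
        return np.r_[np.concatenate(r)/.0015,(v[3]-yaw0)/.012,(v[5]-.5)/.03,v[4]/.004]
    s=least_squares(F,[.54,-.01,.05,yaw0,0,.5]);print(s.x,yaw0,s.cost);print((s.fun[:-3].reshape(-1,3)*1.5))
    print("eye",tri(RE),"bush",tri(RB))
    A=frame(s.x[3]);print(A); print("eye fit",s.x[:3]+A@pv(s.x[5]),"bush fit",s.x[:3]+A@[-.06,s.x[4],.02])
    np.savez("pics/fit.npz",v=s.x)
E
python3 fit.py
```

```text
bush {'w4': None, 'scene0': (array([287.1848, 247.3819]), array([3.785 , 4.7466]))}
eye {'w4': (array([267.5816, 110.7037]), array([14.943 , 18.1486])), 'scene0': (array([263.7265, 252.8549]), array([6.4181, 7.4234])), 'side0': (array([247.5907, 228.8556]), array([2.2456, 5.389 ]))}
[ 0.5382  0.015   0.0564  1.3768 -0.002   0.5246] 1.3787073209080445 1.6174786476560266
[[-0.1721  0.615   0.2393]
 [ 1.3516 -1.1869 -0.3244]
 [-0.1692  0.0881 -0.0639]
 [-1.0103  0.4839  0.1489]]
eye (array([ 0.4735, -0.0286,  0.0685]), [np.float64(0.0016425655639094822), np.float64(0.0004086779588273242), np.float64(0.0012673224296349556)]) bush (array([ 0.0274, -0.441 ,  0.6995]), [np.float64(4.8558198271453856e-17)])
[[ 0.1748 -0.9812 -0.0815]
 [ 0.8893  0.1928 -0.4147]
 [ 0.4226  0.      0.9063]]
eye fit [ 0.4735 -0.0289  0.0685] bush fit [ 0.5281 -0.0471  0.0491]
```

```bash
python3 - <<'E'
import re
s=open("fit.py").read()
s=s.replace("if __name__","def brass(t,box):\n    f,K,T=L(t);x0,y0,x1,y1=box\n    m=cv2.inRange(cv2.cvtColor(f[y0:y1,x0:x1],cv2.COLOR_RGB2HSV),(12,90,90),(35,255,255));h=cv2.convexHull(cv2.findNonZero(m));e=cv2.fitEllipse(h);return np.array(e[0])+[x0,y0],e[1]\nB['w4']=brass('w4',(316,108,350,142))\nif __name__",1)
open("fit.py","w").write(s)
E
python3 fit.py
python3 - <<'E'
from fit import *
f,K,T=L("w4")
p=np.array([.4979,-.1353,.226]);xt=np.array([.189,.982,0]);z=np.array([0,0,1])
for th in(22,25,28,31):
    t=np.radians(th);a=z*np.cos(t)-xt*np.sin(t)
    print(th,[np.round(proj(K,T,p-a*q,True),1) for q in(.0707,.0307)])
g=f[185:245,300:345].astype(int); print(f[190:245:3,321].tolist())
E
```

```text
bush {'w4': (array([332.7742, 124.5012]), (23.932626724243164, 25.662809371948242)), 'scene0': (array([287.1848, 247.3819]), array([3.785 , 4.7466]))}
eye {'w4': (array([267.5816, 110.7037]), array([14.943 , 18.1486])), 'scene0': (array([263.7265, 252.8549]), array([6.4181, 7.4234])), 'side0': (array([247.5907, 228.8556]), array([2.2456, 5.389 ]))}
[0.5379 0.0134 0.0577 1.3729 0.0005 0.526 ] 1.3787073209080445 3.9795961073961488
[[ 1.9304  0.6756  0.123 ]
 [-1.5419  0.9344 -0.6222]
 [ 0.5145 -2.1911 -0.3581]
 [ 0.1378 -0.2253 -0.0474]
 [-1.0409  0.8065  0.9047]]
eye (array([ 0.4735, -0.0286,  0.0685]), [np.float64(0.0016425655639094822), np.float64(0.0004086779588273242), np.float64(0.0012673224296349556)]) bush (array([ 0.5236, -0.0499,  0.0541]), [np.float64(0.0011303181237229288), np.float64(0.001130318123722917)])
[[ 0.1782 -0.9805 -0.0831]
 [ 0.8886  0.1966 -0.4144]
 [ 0.4226  0.      0.9063]]
eye fit [ 0.4728 -0.0301  0.0699] bush fit [ 0.5251 -0.0481  0.0505]
22 [array([323.7, 219.3]), array([324.1, 262.1])]
25 [array([323.8, 214. ]), array([324.1, 259.7])]
28 [array([323.8, 208.9]), array([324.1, 257.3])]
31 [array([323.8, 203.9]), array([324.1, 255.1])]
[[93, 76, 61], [91, 74, 60], [91, 76, 62], [103, 92, 84], [123, 115, 112], [125, 118, 113], [125, 117, 113], [127, 119, 114], [125, 118, 114], [126, 118, 113], [125, 117, 114], [125, 117, 113], [126, 118, 114], [126, 118, 114], [126, 118, 113], [128, 121, 117], [142, 114, 96], [171, 100, 57], [171, 99, 57]]
```

Request:
{"fn": "apply_moves", "kwargs": {"deltas": [[1,0.4,-0.28,0.4,0],[1,0.4,-0.28,0.5,0],[1,0.4,-0.28,0.5,0],[1,0.36,-0.27,0.4,0],[1,0,0,0.36,0],[1,0,0,0,0],[1,0,0,0,0],[1,0,0,0,0]]}}

```text
t: 7.87
eef_pos: [0.4669, -0.0663, 0.1406]
ee_rot: [[0.192, 0.981, 0.002], [0.981, -0.192, -0.0], [0.0, 0.002, -1.0]]
wrist_force: [0.4, 0.5, -0.7]
gripper_width: 0.0243
grip_force: 30.0
```

```bash
python3 w.py w5
python3 - <<'E'
from fit import *
f,K,T=L("w5"); s=ctrl.observe();p=s["eef_pos"];R_=s["ee_rot"];print(p)
for th in(25,27.5,30):
    t=np.radians(th);a=-R_[:,2]*np.cos(t)-R_[:,0]*np.sin(t); n=p-a*.0707; print(th,n,proj(K,T,n,True))
print("eye pred",proj(K,T,(.473,-.03,.0695),True),"bush",proj(K,T,(.5251,-.0481,.0505),True))
cv2.imwrite("pics/w5c.png",cv2.resize(f[100:300,200:440,::-1],None,fx=3,fy=3,interpolation=cv2.INTER_CUBIC))
E
```

```text
7.9167 [ 0.467  -0.0664  0.1408] [-0.1658  0.2419  1.9325  0.0002  0.9646  0.0272] [-0.4432 -0.0122 -0.2007]
[ 0.467  -0.0664  0.1408]
25 [ 0.4729 -0.0371  0.0767] (np.float64(324.4785674151218), np.float64(213.85649462342016))
27.5 [ 0.4735 -0.0344  0.0781] (np.float64(324.4941480405878), np.float64(209.56889598421583))
30 [ 0.474  -0.0317  0.0795] (np.float64(324.5108244441346), np.float64(205.34711675137555))
eye pred (np.float64(322.24754245621875), np.float64(200.3593530546311)) bush (np.float64(404.1690864667262), np.float64(208.61264052872596))
```

View pics/w5c.png

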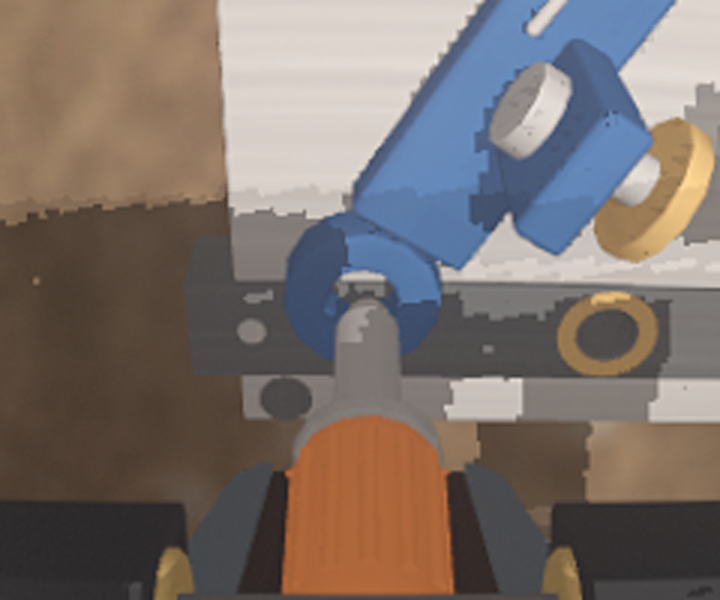

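w5c shows the nose tip at crop (366,300) and the eye ring centred at crop (363,286). They are aligned laterally to about 0.5 mm, and the nose sits about 8 mm above the eye. The bush is at crop (607,334). I'll lower the nose into the eye along the plate normal.

Request:
{"fn": "apply_moves", "kwargs": {"deltas": [[1,0.06,-0.015,0.1,0],[1,0.06,-0.015,0.1,0],[1,0.04,0,0.08,0],[1,0.04,0,0.09,0],[1,0,0,0,0],[1,0,0,0,0]]}}

```text
t: 8.42
eef_pos: [0.4663, -0.0578, 0.1247]
ee_rot: [[0.192, 0.981, 0.0], [0.981, -0.192, 0.0], [0.0, 0.0, -1.0]]
wrist_force: [1.7, -0.6, -1.9]
gripper_width: 0.0242
grip_force: 30.0
```

Request:
{"fn": "apply_moves", "kwargs": {"deltas": [[1,-0.044,0.0925,0.021,0],[1,-0.044,0.0925,0.021,0],[1,0,0,0,0]]}}

```text
t: 8.67
eef_pos: [0.4733, -0.0632, 0.1231]
ee_rot: [[0.192, 0.981, 0.0], [0.981, -0.192, 0.0], [0.0, 0.0, -1.0]]
wrist_force: [-0.2, -1.5, -1.5]
gripper_width: 0.024
grip_force: 30.0
```

```bash
python3 w.py w6
python3 - <<'E'
from fit import *
f,K,T=L("w6")
# blue ring extents near eye
m=cv2.inRange(cv2.cvtColor(f,cv2.COLOR_RGB2HSV),(100,110,40),(125,255,255))[150:240,270:380]
for r in range(0,90,6):
    x=np.nonzero(m[r])[0]; print(150+r,(x.min()+270,x.max()+270) if len(x) else None,end="; ")
A=frame(1.375);s=ctrl.observe()
print(A.T@s["wrist_force"])
for a in(.526,.45,.4): print(a,proj(K,T,np.load("pics/fit.npz")["v"][:3]+A@pv(a),True))
E
```

```text
8.7167 [ 0.473  -0.063   0.1231] [-0.1567  0.2718  1.9432  0.0002  0.9268  0.0368] [-0.0413 -0.7661 -1.2016]
150 (np.int64(337), np.int64(358)); 156 (np.int64(334), np.int64(358)); 162 (np.int64(329), np.int64(379)); 168 (np.int64(328), np.int64(362)); 174 (np.int64(323), np.int64(356)); 180 (np.int64(318), np.int64(379)); 186 (np.int64(318), np.int64(379)); 192 (np.int64(319), np.int64(379)); 198 (np.int64(320), np.int64(358)); 204 (np.int64(299), np.int64(354)); 210 (np.int64(332), np.int64(345)); 216 (np.int64(298), np.int64(347)); 222 (np.int64(295), np.int64(334)); 228 (np.int64(299), np.int64(334)); 234 (np.int64(306), np.int64(307)); [-1.1962 -0.1086 -0.7681]
0.526 (np.float64(312.22251285180073), np.float64(212.8324086858642))
0.45 (np.float64(325.4538499622006), np.float64(218.57469161473048))
0.4 (np.float64(334.2781587672407), np.float64(221.85154302451664))
```

Request:
{"fn": "apply_moves", "kwargs": {"deltas": [[1,-0.035,0.088,0.016,0],[1,-0.035,0.088,0.016,0],[1,-0.03,0.09,0.014,0],[1,-0.03,0.09,0.013,0],[1,-0.024,0.092,0.011,0],[1,-0.024,0.092,0.011,0],[1,-0.018,0.094,0.008,0],[1,-0.018,0.094,0.008,0],[1,0,0,0,0]]}}

```text
t: 9.47
eef_pos: [0.5003, -0.0772, 0.1191]
ee_rot: [[0.192, 0.981, 0.0], [0.981, -0.192, -0.0], [-0.0, 0.0, -1.0]]
wrist_force: [-1.1, -0.7, -2.6]
gripper_width: 0.0242
grip_force: 30.0
```

```bash
cat > st.py <<'E'
from fit import *
v=np.load("pics/fit.npz")["v"];A=frame(v[3])
def rep():
    s=ctrl.observe();p=s["eef_pos"];R_=s["ee_rot"];t=np.radians(26.5)
    n=p+.0707*(R_[:,2]*np.cos(t)+R_[:,0]*np.sin(t))
    print("t",s["t"],"tcp",p,"nose plate mm",1e3*A.T@(n-v[:3]),"F plate",A.T@s["wrist_force"],"tq",s["wrist_torque"])
rep()
f,K,T=cam("wrist")
m=cv2.inRange(cv2.cvtColor(f,cv2.COLOR_RGB2HSV),(100,110,40),(125,255,255))
band=m[195:240,270:400]
xs=np.nonzero(band.sum(0)>255*2)[0]+270;ys=np.nonzero(m[150:260,290:300].sum(1))[0]
print("blue cols",xs.min(),xs.max(),"pred",[(a,np.round(proj(K,T,v[:3]+A@pv(a),True),1)) for a in(.2,.1,0)])
np.savez("pics/last.npz",f=f,K=K,T=T)
E
python3 st.py
```

```text
t 9.4667 tcp [ 0.5003 -0.0772  0.1191] nose plate mm [-59.4503  19.1645  25.6139] F plate [-1.9553  0.9765 -1.9318] tq [-0.3319  0.361   0.022 ]
blue cols 296 349 pred [(0.2, array([319.5, 217.6])), (0.1, array([338.8, 220. ])), (0, array([358.1, 221. ]))]
```

Request:
{"fn": "apply_moves", "kwargs": {"deltas": [[1,-0.012,0.08,0.005,0],[1,-0.01,0.08,0.005,0],[1,-0.008,0.08,0.004,0],[1,-0.005,0.08,0.003,0],[1,0.02,0,0.045,0],[1,0.02,0,0.045,0],[1,0,0,0,0]]}}

```text
t: 10.1
eef_pos: [0.5131, -0.0809, 0.1174]
ee_rot: [[0.19, 0.982, 0.002], [0.982, -0.19, -0.004], [-0.003, 0.003, -1.0]]
wrist_force: [-6.7, -5.9, 12.7]
gripper_width: 0.0242
grip_force: 30.1
```

```bash
python3 st.py
```

```text
t 10.1 tcp [ 0.5131 -0.0809  0.1174] nose plate mm [-61.4597   5.7559  24.5272] F plate [-1.0578  5.3642 14.4989] tq [-1.1882  1.5768  0.1475]
blue cols 294 345 pred [(0.2, array([295.5, 215.8])), (0.1, array([315. , 218.3])), (0, array([334.7, 219.2]))]
```

The nose now rests on the slide at about 14 N. I'll slide it gently toward the bush.

Request:
{"fn": "apply_moves", "kwargs": {"deltas": [[1,-0.005,0.02,-0.01,0],[1,-0.005,0.025,-0.01,0],[1,0,0.025,0,0],[1,0,0.025,0,0],[1,0,0,0,0]]}}

```text
t: 10.57
eef_pos: [0.5139, -0.0813, 0.1173]
ee_rot: [[0.19, 0.982, -0.004], [0.982, -0.19, -0.002], [-0.003, -0.004, -1.0]]
wrist_force: [-11.6, -4.8, 13.1]
gripper_width: 0.0241
grip_force: 30.1
```

```bash
python3 st.py
```

```text
t 10.5667 tcp [ 0.5139 -0.0813  0.1173] nose plate mm [-61.6193   5.2863  24.5267] F plate [-0.8093 10.4568 14.8409] tq [-0.7653  2.5118  0.3471]
blue cols 292 345 pred [(0.2, array([294.5, 215.5])), (0.1, array([314.1, 218. ])), (0, array([333.7, 218.9]))]
```

Request:
{"fn": "apply_moves", "kwargs": {"deltas": [[1,-0.015,0,-0.03,0],[1,-0.01,0,-0.025,0],[1,0,0,0,0]]}}

```text
t: 10.87
eef_pos: [0.5145, -0.0814, 0.1178]
ee_rot: [[0.191, 0.981, -0.003], [0.981, -0.191, -0.0], [-0.001, -0.003, -1.0]]
wrist_force: [-4.4, -2.1, -0.5]
gripper_width: 0.0243
grip_force: 30.0
```

```bash
python3 st.py
python3 - <<'E'
from fit import *
f,K,T=L("last")
y=cv2.inRange(cv2.cvtColor(f,cv2.COLOR_RGB2HSV),(15,90,90),(35,255,255))
n,l,st,c=cv2.connectedComponentsWithStats(y)
print([ (st[i].tolist(),c[i].round(1).tolist()) for i in range(1,n) if st[i,4]>15])
v=np.load("pics/fit.npz")["v"];A=frame(v[3])
print([np.round(proj(K,T,v[:3]+A@np.array(p)),1) if 0 else np.round(proj(K,T,v[:3]+A@np.array(p),True),1) for p in([-.06,0,.02],[-.06,.005,.02],[-.06,-.01,.02])])
E
```

```text
t 10.8667 tcp [ 0.5145 -0.0814  0.1178] nose plate mm [-61.2853   4.5574  25.0659] F plate [-2.8961  3.9265  0.837 ] tq [-0.5619  1.2609  0.1088]
blue cols 294 345 pred [(0.2, array([293.3, 215.4])), (0.1, array([312.8, 217.9])), (0, array([332.4, 218.8]))]
[([563, 0, 8, 5, 19], [565.9, 2.0]), ([560, 15, 19, 17, 98], [568.9, 24.2]), ([89, 37, 40, 52, 541], [106.3, 59.3]), ([124, 43, 11, 10, 30], [130.1, 49.1]), ([630, 48, 9, 17, 77], [635.0, 54.5]), ([130, 52, 11, 12, 48], [134.7, 56.6]), ([135, 62, 7, 11, 22], [138.5, 68.0]), ([62, 64, 79, 122, 2312], [105.4, 131.2]), ([129, 87, 13, 10, 43], [133.7, 92.4]), ([91, 89, 8, 13, 34], [94.8, 94.6]), ([376, 115, 23, 59, 988], [388.0, 144.2]), ([78, 126, 9, 9, 28], [81.7, 130.1]), ([534, 128, 12, 48, 191], [540.6, 152.8]), ([627, 132, 13, 17, 103], [634.3, 139.8]), ([115, 141, 10, 15, 44], [120.2, 148.2]), ([106, 145, 9, 8, 22], [110.0, 148.2]), ([593, 149, 47, 105, 1674], [619.9, 195.5]), ([123, 150, 21, 13, 72], [134.0, 155.3]), ([146, 152, 6, 8, 16], [148.3, 155.6]), ([109, 157, 29, 25, 206], [123.7, 169.7]), ([1, 160, 5, 10, 22], [2.0, 
[... 580 characters left out ...]
2, 235, 49, 53, 612], [573.3, 254.9]), ([347, 241, 21, 16, 116], [357.1, 248.4]), ([407, 242, 16, 11, 58], [414.1, 244.5]), ([420, 245, 17, 17, 104], [427.6, 254.5]), ([439, 247, 24, 19, 120], [448.9, 255.8]), ([418, 260, 6, 6, 18], [420.8, 262.9]), ([450, 263, 8, 3, 16], [453.6, 263.9]), ([251, 282, 14, 64, 544], [255.9, 313.7]), ([381, 282, 14, 64, 558], [388.6, 313.9]), ([148, 324, 398, 52, 6819], [364.6, 360.2]), ([546, 329, 3, 11, 22], [546.7, 334.5]), ([465, 419, 59, 37, 1053], [492.3, 437.2]), ([493, 468, 34, 12, 105], [508.0, 473.5]), ([481, 476, 10, 4, 26], [485.7, 477.7]), ([520, 476, 12, 4, 25], [526.6, 478.0])]
[array([331.9, 204.5]), array([323.5, 204.5]), array([348.8, 204.6])]
```

Request:
{"fn": "apply_moves", "kwargs": {"deltas": [[1,0,0.03,0,0],[1,0,0.03,0,0],[1,0,0,0,0],[1,0,0,0,0]]}}

```text
t: 11.25
eef_pos: [0.5175, -0.082, 0.1178]
ee_rot: [[0.191, 0.981, -0.002], [0.981, -0.191, -0.001], [-0.001, -0.002, -1.0]]
wrist_force: [-4.8, -2.3, -1.3]
gripper_width: 0.0241
grip_force: 30.0
```

```bash
python3 st.py
```

```text
t 11.25 tcp [ 0.5175 -0.082   0.1178] nose plate mm [-61.3169   1.4612  25.0488] F plate [-3.4746  4.2214  0.1567] tq [-0.6428  1.077   0.1133]
blue cols 294 344 pred [(0.2, array([287.8, 215.4])), (0.1, array([307.3, 217.8])), (0, array([326.9, 218.7]))]
```

Request:
{"fn": "apply_moves", "kwargs": {"deltas": [[1,-0.015,0,0.008,0],[1,0.01,0.01,0.023,0],[1,0.005,0.01,0.012,0],[1,0,0,0,0]]}}

```text
t: 11.63
eef_pos: [0.5186, -0.0822, 0.1163]
ee_rot: [[0.192, 0.981, -0.001], [0.981, -0.192, -0.001], [-0.001, -0.001, -1.0]]
wrist_force: [-4.9, -1.8, -0.9]
gripper_width: 0.0244
grip_force: 30.0
```

```bash
python3 st.py
```

```text
t 11.6333 tcp [ 0.5186 -0.0822  0.1163] nose plate mm [-61.8899   0.2987  23.6639] F plate [-2.8567  4.4964  0.3728] tq [-0.6935  1.1222  0.1059]
blue cols 292 344 pred [(0.2, array([285.5, 216. ])), (0.1, array([305.1, 218.5])), (0, array([324.8, 219.3]))]
```

Request:
{"fn": "apply_moves", "kwargs": {"deltas": [[1,0.015,0,0.03,0],[1,0.015,0,0.03,0],[1,0.01,0,0.03,0],[1,0,0,0,0]]}}

```text
t: 12.02
eef_pos: [0.519, -0.0806, 0.1127]
ee_rot: [[0.192, 0.981, -0.0], [0.981, -0.192, -0.001], [-0.001, -0.0, -1.0]]
wrist_force: [-4.7, -2.8, -1.0]
gripper_width: 0.0238
grip_force: 30.0
```

```bash
python3 st.py
```

```text
t 12.0167 tcp [ 0.519  -0.0806  0.1127] nose plate mm [-61.8899   0.1684  19.6602] F plate [-3.7241  4.0262  0.6563] tq [-0.6618  0.9953  0.1047]
blue cols 292 345 pred [(0.2, array([284.7, 220.2])), (0.1, array([304.6, 222.7])), (0, array([324.7, 223.6]))]
```

Request:
{"fn": "apply_moves", "kwargs": {"deltas": [[1,0.017,0,0.036,0],[1,0.017,0,0.036,0],[1,0.017,0,0.036,0],[1,0.017,0,0.036,0],[1,0,0,0,0]]}}

```text
t: 12.48
eef_pos: [0.5194, -0.0779, 0.1068]
ee_rot: [[0.192, 0.981, -0.001], [0.981, -0.192, -0.001], [-0.001, -0.001, -1.0]]
wrist_force: [-4.4, -2.5, -1.5]
gripper_width: 0.024
grip_force: 30.0
```

```bash
python3 st.py
```

```text
t 12.4833 tcp [ 0.5194 -0.0779  0.1068] nose plate mm [-61.9236   0.2918  13.2065] F plate [-3.6476  3.7918  0.0951] tq [-0.6453  1.0159  0.0865]
blue cols 291 350 pred [(0.2, array([283.8, 227.3])), (0.1, array([304.3, 229.8])), (0, array([324.9, 230.7]))]
```

The pin has dropped into the bush with no resistance, so I'll press it home.

Request:
{"fn": "apply_moves", "kwargs": {"deltas": [[1,0.017,0,0.036,0],[1,0.017,0,0.036,0],[1,0.017,0,0.036,0],[1,0.017,0,0.036,0],[1,0.017,0,0.036,0],[1,0.017,0,0.036,0],[1,0,0,0,0]]}}

```text
t: 13.12
eef_pos: [0.5201, -0.0739, 0.0982]
ee_rot: [[0.192, 0.981, -0.001], [0.981, -0.192, -0.001], [-0.001, -0.001, -1.0]]
wrist_force: [-3.2, -3.3, -1.5]
gripper_width: 0.0244
grip_force: 30.0
```

```bash
python3 st.py
```

```text
t 13.1167 tcp [ 0.5201 -0.0739  0.0982] nose plate mm [-61.8897   0.4289   3.668 ] F plate [-4.1168  2.491   0.2156] tq [-0.7367  1.0479  0.0692]
blue cols 290 354 pred [(0.2, array([282.5, 238.6])), (0.1, array([303.8, 241.2])), (0, array([325.1, 242.1]))]
```

Request:
{"fn": "apply_moves", "kwargs": {"deltas": [[1,0.011,0,0.023,0],[1,0.011,0,0.023,0],[1,0.011,0,0.023,0],[1,0.011,0,0.023,0],[1,0.011,0,0.023,0],[1,0,0,0,0]]}}

```text
t: 13.67
eef_pos: [0.5205, -0.0722, 0.0946]
ee_rot: [[0.191, 0.982, -0.001], [0.982, -0.191, -0.002], [-0.002, -0.0, -1.0]]
wrist_force: [-6.8, -4.5, 5.8]
gripper_width: 0.0241
grip_force: 30.0
```

```bash
python3 st.py
```

```text
t 13.6667 tcp [ 0.5205 -0.0722  0.0946] nose plate mm [-61.911    0.3542  -0.3646] F plate [-2.7341  5.8122  7.6679] tq [-0.9616  1.4156  0.148 ]
blue cols 290 355 pred [(0.2, array([281.7, 243.6])), (0.1, array([303.3, 246.2])), (0, array([325. , 247.1]))]
```

Request:
{"fn": "apply_moves", "kwargs": {"deltas": [[1,0.011,0,0.023,0],[1,0.011,0,0.023,0],[1,0.006,0,0.012,0],[1,0,0,0,0]]}}

```text
t: 14.05
eef_pos: [0.5207, -0.0722, 0.0943]
ee_rot: [[0.19, 0.982, 0.0], [0.982, -0.19, -0.004], [-0.004, 0.001, -1.0]]
wrist_force: [-11.3, -6.7, 19.3]
gripper_width: 0.0243
grip_force: 30.0
```

```bash
python3 st.py
```

```text
t 14.05 tcp [ 0.5207 -0.0722  0.0943] nose plate mm [-62.0482   0.1312  -0.597 ] F plate [ 0.1754  9.7203 21.2225] tq [-1.4413  2.3176  0.1754]
blue cols 290 355 pred [(0.2, array([281.3, 243.7])), (0.1, array([302.9, 246.4])), (0, array([324.7, 247.3]))]
```

Request:
{"fn": "apply_moves", "kwargs": {"deltas": [[1,-0.012,-0.02,-0.025,0],[1,-0.01,0,-0.023,0],[1,0,0,0,0],[0.1,0,0,0,0],[0.1,0,0,0,0],[0.1,0,0,0,0],[0.1,0,0,0,0]]}}

```text
t: 14.68
eef_pos: [0.5216, -0.0708, 0.0938]
ee_rot: [[0.192, 0.981, 0.003], [0.981, -0.192, 0.0], [0.001, 0.003, -1.0]]
wrist_force: [0.7, -0.5, -0.5]
gripper_width: 0.0408
grip_force: 0.0
```

Request:
{"fn": "apply_moves", "kwargs": {"deltas": [[0.1,0,0,-0.2,0],[0.1,0,0,-0.5,0],[0.1,0,0,-0.8,0],[0.1,-0.3,0,-0.8,0],[0.1,-0.6,0,-0.6,0],[0.1,-0.6,0,0,0],[0.1,-0.6,0,0,0],[0.1,0,0,0,0],[0.1,0,0,0,0]]}}

```text
t: 15.43
eef_pos: [0.5043, -0.154, 0.21]
ee_rot: [[0.194, 0.981, 0.001], [0.981, -0.194, 0.0], [0.001, 0.001, -1.0]]
wrist_force: [-0.0, -0.2, 0.2]
gripper_width: 0.0412
grip_force: 0.0
```

```bash
python3 w.py w9
python3 - <<'E'
from fit import *
f2,K2,T2=cam("scene");np.savez("pics/scene9.npz",f=f2,K=K2,T=T2)
f3,K3,T3=cam("side");np.savez("pics/side9.npz",f=f3,K=K3,T=T3)
v=np.load("pics/fit.npz")["v"];A=frame(v[3]);W=lambda p:v[:3]+A@np.array(p)/1e3
f,K,T=L("w9")
def org(f,K,T,fish,lo,hi):
    m=cv2.inRange(cv2.cvtColor(f,cv2.COLOR_RGB2HSV),lo,hi);u,w=map(int,proj(K,T,W([-60,0,56]),fish))
    n,l,st,c=cv2.connectedComponentsWithStats(m);print("pred",u,w,[(st[i].tolist(),c[i].round(1).tolist()) for i in range(1,n) if st[i,4]>60 and np.hypot(*(c[i]-[u,w]))<60])
for a in((f,K,T,True),(f2,K2,T2,False),(f3,K3,T3,False)):
    org(*a,(3,130,60),(17,255,255))
    print(" top/bottom pred",[np.round(proj(*a[1:3],W([-60,0,z]),a[3]),1) for z in(78.5,38.5)])
# tube: brown end vs. predicted ends
for n_,y in(("end stop side",-93),("plunger side",-25)): print(n_,[np.round(proj(*a[1:3],W([-5,y,47]),a[3]),1) for a in((f,K,T,True),(f2,K2,T2,False),(f3,K3,T3,False))])
E
```

```text
15.4833 [ 0.5043 -0.1533  0.2097] [-0.3175  0.2607  1.7105  0.001   1.1697 -0.1237] [0.1114 0.3709 0.1716]
pred 323 115 [([301, 95, 37, 47, 1359], [319.2, 118.5])]
 top/bottom pred [array([324. , 126.5]), array([323.8, 108.2])]
pred 290 240 [([285, 232, 15, 17, 183], [291.4, 239.8])]
 top/bottom pred [array([293.9, 235.7]), array([288.8, 244. ])]
pred 277 222 [([267, 209, 25, 63, 1055], [278.4, 245.8])]
 top/bottom pred [array([278.2, 213.5]), array([276.5, 228.4])]
end stop side [array([451.1,  48.6]), array([305.2, 202.3]), array([312.9, 201.1])]
plunger side [array([359.5,  41.5]), array([282.2, 216.9]), array([281.5, 205. ])]
```

The pin's position agrees with the prediction in all three cameras. Next I'll check that the tube has closed its gap to the stop.

Run:
```python
from fit import *
v=np.load("pics/fit.npz")["v"];A=frame(v[3]);W=lambda p:v[:3]+A@np.array(p)/1e3
for t in("w4","w9","scene0","scene9","side0","side9"):
    f,K,T=L(t); h=cv2.cvtColor(f,cv2.COLOR_RGB2HSV)
    o=[]
    for y in range(-4,-112,-3):
        u,w=proj(K,T,W([-5,y,58]),t[0]=="w"); u,w=int(round(u)),int(round(w))
        q=h[w,u]; o.append("B" if 14<q[0]<35 and q[1]>110 and q[2]>120 else "t" if q[1]>60 and q[2]<150 and q[0]<30 else "b" if 95<q[0]<130 and q[1]>90 else ".")
    print(t,"".join(o))
```

```text
w4 ...t...................t....BBBB....
w9 bb......t.......................B...
scene0 BttttttttttttttttttttttttttttttBBB..
scene9 .bbb..tBBBtt........................
side0 ...ttttttttttttttttttttttttt..BBBB..
side9 bbbb...BBtttttttttttttttttttttttBB..
```

In the side view the tube was clear of the brass stop (a 6 mm gap) and now touches it, with the plunger pad bearing on the other end. I'll hand in.

```bash
python3 -c "
from workcell import ctrl
print(ctrl.sign_off())"
```

```text
the job is handed in; nothing more can be done
None
```

The lock pin is home through the eye and bush, the swing arm is shut, the tube is up against the end stop and the gripper is clear. I handed the job in at about 15.6 s of the 67 s; no verdict came back from the sign-off.

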